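# Find the full sugar tin by its weight and hold it up to the scanner

### The job

A customer is buying the one full sugar tin, but two of the three identical closed tins are display tins with next to nothing in them: heft them, stand the two light ones upright in the wells of the wooden refill stand, one in each, and hold the full one up in front of the scanner, upright and off the counter, with its bar code facing the middle of the scanner's window squarely from about five centimetres away. Finish while still holding the full tin steady there in the gripper; do not knock any tin over or shift the other things on the counter.

Things in the scene. Friction and masses are not known exactly. Their poses are not given: they have to be found in the camera images.
- tin_a: one of three identical closed sugar tins in petrol blue, square, 60 x 60 x 110 mm, the lid firmly on; origin at the centre of its underside, z up, its bar code sticker (white, black stripes, 42 x 32 mm) is on its -x face, a cream label on its +x face. Which of the three is full cannot be seen and is not told by its name or place: the full one weighs 0.43 to 0.56 kg, each of the two light ones 0.11 to 0.20 kg. It may be gripped from above across either pair of sides
- tin_b: one of three identical closed sugar tins in petrol blue, square, 60 x 60 x 110 mm, the lid firmly on; origin at the centre of its underside, z up, its bar code sticker (white, black stripes, 42 x 32 mm) is on its -x face, a cream label on its +x face. Which of the three is full cannot be seen and is not told by its name or place: the full one weighs 0.43 to 0.56 kg, each of the two light ones 0.11 to 0.20 kg. It may be gripped from above across either pair of sides
- tin_c: one of three identical closed sugar tins in petrol blue, square, 60 x 60 x 110 mm, the lid firmly on; origin at the centre of its underside, z up, its bar code sticker (white, black stripes, 42 x 32 mm) is on its -x face, a cream label on its +x face. Which of the three is full cannot be seen and is not told by its name or place: the full one weighs 0.43 to 0.56 kg, each of the two light ones 0.11 to 0.20 kg. It may be gripped from above across either pair of sides
- tin_a_code (a point): centre of the bar code sticker of tin_a, on the tin's -x face, 40 mm above its underside and 30 mm from its middle axis; axes as the tin's (the code faces along -x)
- tin_b_code (a point): centre of the bar code sticker of tin_b, on the tin's -x face, 40 mm above its underside and 30 mm from its middle axis; axes as the tin's (the code faces along -x)
- tin_c_code (a point): centre of the bar code sticker of tin_c, on the tin's -x face, 40 mm above its underside and 30 mm from its middle axis; axes as the tin's (the code faces along -x)
- stand: the refill stand: a solid pale wooden board fixed to the counter, 215 mm (its x) x 105 mm (its y) x 30 mm high, with two square wells side by side along its x; origin at the centre of its underside, z up
- well_near (a point): centre of the floor of one well of the stand; each well is 74 x 74 mm, square to the stand, 20 mm deep with a small chamfer, its floor 10 mm above the counter; the wells' centres are 105 mm apart. A tin stands in a well with its sides parallel to the stand's (any quarter turn)
- well_far (a point): centre of the floor of the other well, the same
- scanner: the hands-free bar code scanner, fixed to the counter: a round foot 18 mm high and 92 mm across, a stem and a black head 78 mm wide whose top is 158 mm above the counter; its origin lies on the counter below the window; z up, the window looks along its -x. The foot's edge reaches 14 mm out in front of the window
- scanner_window (a point): centre of the scanner's upright dark red window (64 x 66 mm), 115 mm above the counter; axes as the scanner's: -x points straight out of the window, y along its width, z up
- bell: chrome desk bell, 84 mm across and 58 mm high, a loose bystander; origin at the centre of its underside
- card_reader: black card reader with keys, 136 x 74 x 26 mm, lying flat, a loose bystander; origin at the centre of its underside
- notebook: brown notebook, 140 x 88 x 13 mm, lying flat, a loose bystander; origin at the centre of its underside

How it is judged:
At the end, for the whole second after the job is handed in: One tin held still, upright (0.2 rad), over 40 mm up, its code facing the window: 30 to 80 mm out, within 25 mm of the centre sideways and in height, square within 0.3 rad. The others stand released, upright in the wells; the stand bears under 4.6 N (two light tins) ((((x of tin_a_code in the frame of scanner_window between -0.08 and -0.03 m and x of tin_a in the frame of scanner_window below -0.054 m and y of tin_a_code in the frame of scanner_window between -0.025 and 0.025 m and z of tin_a_code in the frame of scanner_window between -0.025 and 0.025 m and angle between the x axis of tin_a and the x axis of scanner, either way round below 0.3 rad and angle between tin_a's own z axis and vertical below 0.2 rad and height (world z) of tin_a above 0.04 m and linear speed of tin_a below 0.03 m/s and contact force between the fingers and tin_a above 1 N and contact force between tin_a and scanner below 0.05 N and contact force between tin_a and stand below 0.05 N) and ((horizontal distance between tin_b and well_near below 0.015 m or horizontal distance between tin_b and well_far below 0.015 m) and z of tin_b in the frame of stand between 0.004 and 0.015 m and angle between tin_b's own z axis and vertical below 0.08 rad and linear speed of tin_b below 0.03 m/s and contact force between each of the arm, the fingers and tin_b below 0.05 N) and ((horizontal distance between tin_c and well_near below 0.015 m or horizontal distance between tin_c and well_far below 0.015 m) and z of tin_c in the frame of stand between 0.004 and 0.015 m and angle between tin_c's own z axis and vertical below 0.08 rad and linear speed of tin_c below 0.03 m/s and contact force between each of the arm, the fingers and tin_c below 0.05 N)) or ((x of tin_b_code in the frame of scanner_window between -0.08 and -0.03 m and x of tin_b in the frame of scanner_window below -0.054 m and y of tin_b_code in the frame of scanner_window between -0.025 and 0.025 m and z of tin_b_code in the frame of scanner_window between -0.025 and 0.025 m and angle between the x axis of tin_b and the x axis of scanner, either way round below 0.3 rad and angle between tin_b's own z axis and vertical below 0.2 rad and height (world z) of tin_b above 0.04 m and linear speed of tin_b below 0.03 m/s and contact force between the fingers and tin_b above 1 N and contact force between tin_b and scanner below 0.05 N and contact force between tin_b and stand below 0.05 N) and ((horizontal distance between tin_a and well_near below 0.015 m or horizontal distance between tin_a and well_far below 0.015 m) and z of tin_a in the frame of stand between 0.004 and 0.015 m and angle between tin_a's own z axis and vertical below 0.08 rad and linear speed of tin_a below 0.03 m/s and contact force between each of the arm, the fingers and tin_a below 0.05 N) and ((horizontal distance between tin_c and well_near below 0.015 m or horizontal distance between tin_c and well_far below 0.015 m) and z of tin_c in the frame of stand between 0.004 and 0.015 m and angle between tin_c's own z axis and vertical below 0.08 rad and linear speed of tin_c below 0.03 m/s and contact force between each of the arm, the fingers and tin_c below 0.05 N)) or ((x of tin_c_code in the frame of scanner_window between -0.08 and -0.03 m and x of tin_c in the frame of scanner_window below -0.054 m and y of tin_c_code in the frame of scanner_window between -0.025 and 0.025 m and z of tin_c_code in the frame of scanner_window between -0.025 and 0.025 m and angle between the x axis of tin_c and the x axis of scanner, either way round below 0.3 rad and angle between tin_c's own z axis and vertical below 0.2 rad and height (world z) of tin_c above 0.04 m and linear speed of tin_c below 0.03 m/s and contact force between the fingers and tin_c above 1 N and contact force between tin_c and scanner below 0.05 N and contact force between tin_c and stand below 0.05 N) and ((horizontal distance between tin_a and well_near below 0.015 m or horizontal distance between tin_a and well_far below 0.015 m) and z of tin_a in the frame of stand between 0.004 and 0.015 m and angle between tin_a's own z axis and vertical below 0.08 rad and linear speed of tin_a below 0.03 m/s and contact force between each of the arm, the fingers and tin_a below 0.05 N) and ((horizontal distance between tin_b and well_near below 0.015 m or horizontal distance between tin_b and well_far below 0.015 m) and z of tin_b in the frame of stand between 0.004 and 0.015 m and angle between tin_b's own z axis and vertical below 0.08 rad and linear speed of tin_b below 0.03 m/s and contact force between each of the arm, the fingers and tin_b below 0.05 N))) and contact force between stand and anything else below 4.6 N); the arm keeps its last pose, push and grip.
It fails at once if a tin is knocked over (leans more than 0.8 rad) (angle between any of tin_a, tin_b, tin_c's own z axis and vertical above 0.8 rad).
It fails at once if the bell, card reader or notebook is shifted by more than 25 mm (distance of any of bell, card_reader, notebook from where it was at the start of the episode above 0.025 m).
It also fails if it takes over 72 s, if anything falls off the work surface, if the arm or the gripper's body presses on something with over 40 N, if the wrist force passes 120 N, or if a joint passes its speed limit or range.

### The arm

A 6-joint arm with a two-finger parallel gripper is mounted at the origin on a cart in front of the work surface, level with it; the furniture and walls round the work are solid. World frame = base frame: x ahead of the robot, y to its left, z up, the work surface at z = 0. Lengths are in m, angles in rad, forces in N, time in s.
With the tool pointing down it reaches from about 0.3 to 0.85 m from the base axis. Payload 5.4 kg.
Tool frame: the origin (TCP) lies midway between the tips of the shut fingers; the grasp point (between the pads) lies 19 mm behind it; z points along the fingers, y is the direction in which the jaws open and shut (so a half turn about z gives the same grasp; the last joint's range is limited). The gripper opens to 85 mm and grips with 20 to 120 N. Pads are 22 mm wide; open, the fingers measure 114 mm over their backs; the gripper's body (76 mm by 85 mm) begins 54 mm behind the grasp point. The pads swing forward as they close: fully open they stand 13 mm farther back than shut.
Start: joints at [0.935, 0.158, 1.597, -0, 1.386, -0.21], TCP at [0.238, 0.524, 0.231] pointing down, gripper open.
Joint ranges: [-2.91, 2.91], [-0.94, 2.29], [0.18, 2.7], [-1.29, 4.43], [0.17, 2.64], [-3, 3]. Speed limits (rad/s): [2.57, 2.57, 3.14, 3.14, 3.14, 3.14].

### API

Orientations are given as a unit quaternion [w, x, y, z].
In Python, from workcell import * gives the robot as it stands.
- The arm moves only by the shell command python3 -m creep 'ROWS' [FORCE]. ROWS is JSON, a list of rows, each a list of 3 entries, a list of its own where there are three numbers: the turn, a rotation vector about the world's x, y, z in rad, then the shift along the world's x, y, z in m, then the closure, from -1 (fully open) to 1 (shut), so that 0 is half open. A call has 1 to 10 rows; each row shifts and turns the commanded pose from where the row before left it; what a row does not reach is not made up. A row lasts 1/12 s, in which the tool goes at most 41.7 mm and 7.16 degrees, less where a joint would pass 70% of its speed; a pose out of reach is approached as far as the arm can. A call is refused whole if a number of a shift passes 0.0417 or a number of a turn 0.125, either way. A call with a gripper value outside its range is refused whole. The fingers move at their own pace and stop on an object; FORCE is the grip in N (left out, the last holds). Time passes only in rows, so rows that do not move let the fingers close. It gives the time, the measured TCP pose, the force and the opening at its end, in the units of the state.
- get_state(): the state, without advancing time (a new reading comes with each control period).
- capture(name): name is "scene" or "top"; returns a dict with "img" (480x640x3 uint8, red, green, blue), "camera_matrix" (3x3 intrinsics, pixels), "R" (3x3) and "t" (3): a world point X has camera coordinates R X + t. Camera axes: x right, y down, z forward; pixel columns grow to the right and rows downward; lengths in m; the calibration is good to about 2 mm. A picture is of the moment at which its call begins. There is no depth.
- hand_in(): hands the job in, once; it reports no verdict.
The state is a dict: "time": time; "joints": joint angles; "joint_velocities": joint speeds; "tau": joint torques, N m; "eef_pos": TCP position; "ee_rot": TCP orientation; "ft_force": force on the tool from outside, world axes, zero at the start; "moment": the same for the moment, N m; "width": opening from 0.0 (shut) to 1.0 (fully open).
Only numpy, scipy, OpenCV 4.12 (cv2) and the standard library are available. Lean on these libraries where they do the work, as an engineer would, in place of code of your own. Each camera call takes 0.05 s, during which the arm holds its last target. There are 200 camera calls.

## Working session

There is one attempt and no reset: what is moved stays moved. The work goes in short steps, Python scripts to look and compute and a shell command to move; the robot and the scene stay as the last step left them, time stands still between calls to the robot, and variables do not carry over. Pictures are saved under pics/ and viewed, about 8 in all and at most 12, crops included, and the job is handed in when it is done.

```bash
mkdir -p pics; ls; python3 - <<'E'
from workcell import *
import cv2,pickle
s=get_state(); print(s)
for n in("scene","top"):
    c=capture(n); pickle.dump(c,open(n+".pkl","wb")); cv2.imwrite(f"pics/{n}0.png",c["img"][:,:,::-1]); print(n,c["camera_matrix"],c["R"],c["t"])
E
```

```text
pics
{'time': 0.0, 'joints': array([ 9.34908915e-01,  1.59087788e-01,  1.59822926e+00, -5.38672417e-06,
        1.38621893e+00, -2.10141269e-01]), 'joint_velocities': array([-0.00106072, -0.00038817,  0.00101974, -0.00069451,  0.00016018,
        0.001163  ]), 'tau': array([-1.82072377e-03, -3.96006346e+01, -3.31428337e+01, -3.50351929e-04,
        8.54982238e-03, -6.47249891e-06]), 'eef_pos': array([0.23714938, 0.52315216, 0.23029664]), 'ee_rot': array([-3.96463157e-04,  2.11268402e-01,  9.77427602e-01, -8.87100088e-04]), 'ft_force': array([-0.14507245, -0.13017506, -0.94156195]), 'moment': array([ 0.0364992 ,  0.00409309, -0.01035308]), 'width': 0.9983355629209728}
scene [[590.37963113   0.         323.70618183]
 [  0.         590.37963113 231.44434124]
 [  0.           0.           1.        ]] [[ 0.8707381  -0.49127739 -0.02148688]
 [-0.32606802 -0.54411048 -0.77306108]
 [ 0.36809619  0.68013992 -0.63396757]] [-0.44419947  0.29459782  1.30175037]
top [[526.79422584   0.         314.49307446]
 [  0.         526.79422584 235.69179689]
 [  0.           0.           1.        ]] [[-6.34200037e-03 -9.99978746e-01 -1.51207385e-03]
 [-9.89647028e-01  6.49327450e-03 -1.43375720e-01]
 [ 1.43382491e-01  5.87130525e-04 -9.89667175e-01]] [0.0835629  0.54491704 1.28530288]
```

View pics/scene0.png

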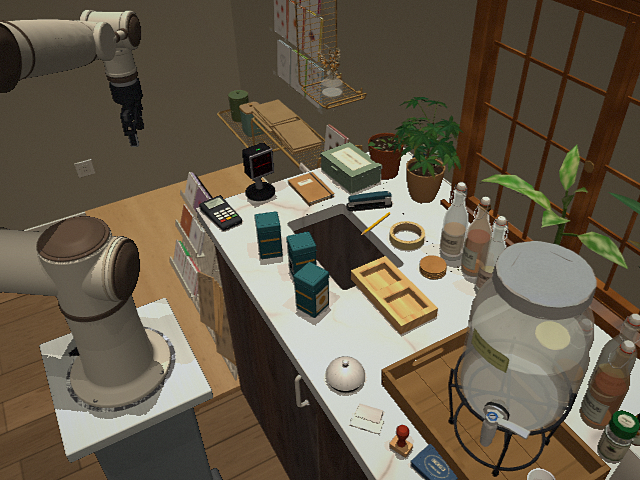

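View pics/top0.png

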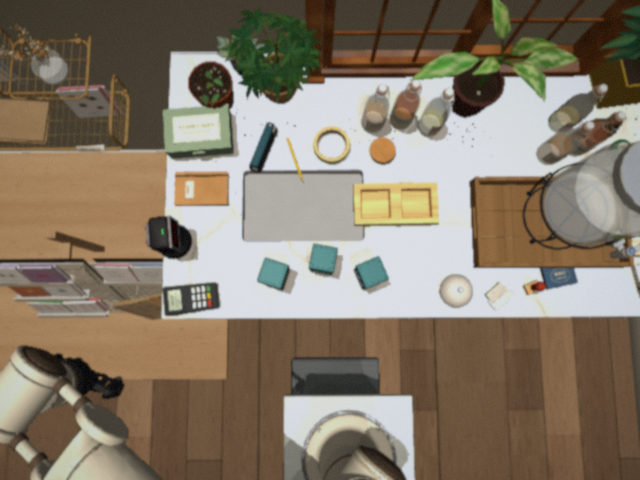

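```bash
python3 - <<'E'
import cv2,pickle,numpy as np
a=pickle.load(open("top.pkl","rb"))["img"][:,:,::-1];b=pickle.load(open("scene.pkl","rb"))["img"][:,:,::-1]
def crop(im,x,y,w,h,s): return cv2.resize(im[y:y+h,x:x+w],None,fx=s,fy=s,interpolation=cv2.INTER_CUBIC)
A=crop(a,250,230,160,75,5) #800x375
B=crop(a,140,210,60,50,4.5);C=crop(b,235,135,60,50,4.5);D=crop(b,245,200,95,80,2.7)
row=np.zeros((225,800,3),np.uint8);x=0
for i in(B,C,D):
    w=min(i.shape[1],800-x);row[:min(225,i.shape[0]),x:x+w]=i[:225,:w];x+=w
cv2.imwrite("pics/c1.png",np.vstack([A,row]))
E
```

```text
(no output)
```

View pics/c1.png

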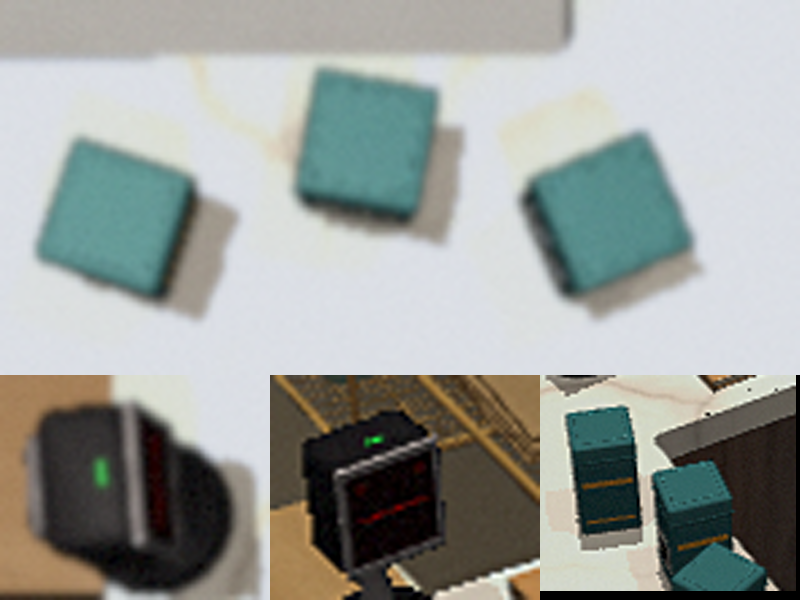

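```bash
cat > h.py <<'E'
import cv2,numpy as np
from workcell import *
def ray(c,uv,z):
    d=c["R"].T@np.linalg.solve(c["camera_matrix"],[uv[0],uv[1],1.]); o=-c["R"].T@c["t"]
    return o+d*(z-o[2])/d[2]
def blobs(img,lo,hi,amin):
    m=cv2.inRange(cv2.cvtColor(img,cv2.COLOR_RGB2HSV),lo,hi)
    m=cv2.morphologyEx(m,cv2.MORPH_OPEN,np.ones((3,3)))
    return [k for k in cv2.findContours(m,cv2.RETR_EXTERNAL,cv2.CHAIN_APPROX_NONE)[0] if cv2.contourArea(k)>amin]
def rect(c,k,z):
    P=np.array([ray(c,p,z)[:2] for p in k[:,0]]).astype(np.float32)
    (x,y),s,a=cv2.minAreaRect(P); return np.round([x,y,*s,a],4)
E
python3 - <<'E'
import pickle;from h import *
T=pickle.load(open("top.pkl","rb"));S=pickle.load(open("scene.pkl","rb"))
print("cams",-T["R"].T@T["t"],-S["R"].T@S["t"])
print("hsv",cv2.cvtColor(T["img"],cv2.COLOR_RGB2HSV)[[274,259,204,195,274],[274,323,396,410,262]])
for k in blobs(T["img"],(80,60,70),(100,255,255),200):print("tin",k.mean((0,1)),rect(T,k,.11))
for k in blobs(T["img"],(15,70,120),(30,255,255),1000):print("stand",k.mean((0,1)),rect(T,k,.03))
print("head top edge",[ray(T,p,.158) for p in((167.8,216.7),(171.8,247.3))])
print("scene top edge",[ray(S,p,.158) for p in((250.3,155.2),(272.2,148))])
print("scene win mid z.115",ray(S,(235+(393-270)/4.5,135+(505-375)/4.5),.115))
print("foot",[ray(T,p,.018)for p in((140+232/4.5,210+135/4.5),(140+150/4.5,210+222/4.5))])
for n,p in dict(bell=(456,290),reader=(191,298),note=(202,188),holeBL=(244,240),holeTR=(363,171)).items():print(n,ray(T,p,0.0)[:2])
cv2.imwrite("pics/c2.png",cv2.resize(S["img"][200:320,240:340,::-1],None,fx=5,fy=5,interpolation=cv2.INTER_CUBIC))
E
```

```text
cams [0.35551556 0.07926818 1.3502763 ] [ 0.00367098 -0.94330378  1.04346517]
hsv [[ 88  90 156]
 [ 90  89 149]
 [ 24 111 220]
 [ 21 123 217]
 [ 89  83 153]]
tin [272.71264368 273.20689655] [4.46700e-01 1.79200e-01 5.84000e-02 5.65000e-02 7.13216e+01]
tin [371.5        272.41666667] [ 0.4471 -0.0534  0.0567  0.06   22.2543]
tin [322.84269663 258.25842697] [4.81200e-01 6.04000e-02 5.66000e-02 5.92000e-02 7.84286e+01]
tin [261.39285714 145.54761905] [7.58000e-01 2.08300e-01 1.64000e-02 1.04800e-01 6.92944e+01]
stand [105.85734463 339.87146893] [ 0.3024  0.5835  0.5847  0.209  85.6924]
stand [393.59919028 202.61538462] [ 0.629  -0.1268  0.106   0.2146  0.9496]
stand [529.81410256 235.34188034] [ 0.5803 -0.5003  0.3345  0.2269 89.9269]
stand [199.35869565 187.44021739] [6.72600e-01 3.69600e-01 1.33300e-01 8.41000e-02 8.96187e+01]
stand [ 81.54907539 213.31009957] [ 0.6269  0.6795  0.431   0.2863 89.7779]
stand [ 22.19760479 119.67065868] [ 0.8595  0.8433  0.1259  0.1121 89.6076]
head top edge [array([0.57459963, 0.41706642, 0.158     ]), array([0.50363802, 0.40555882, 0.158     ])]
scene top edge [array([0.50673524, 0.40872588, 0.158     ]), array([0.57647776, 0.4114195 , 0.158     ])]
scene win mid z.115 [0.54182255 0.41275182 0.115     ]
foot [array([0.53947978, 0.39402102, 0.018     ]), array([0.49021335, 0.43897573, 0.018     ])]
bell [ 0.40880122 -0.27999334]
reader [0.39284034 0.39564413]
note [0.67958771 0.37458277]
holeBL [0.54107636 0.26253216]
holeTR [ 0.72264026 -0.04890919]
```

View pics/c2.png

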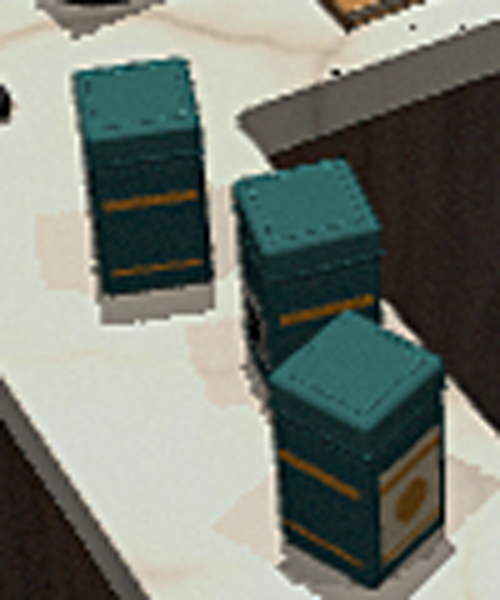

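```bash
python3 -m creep '[[[0,0,-0.1226],[0.01747,-0.02867,0],-1],[[0,0,-0.1226],[0.01747,-0.02867,0],-1],[[0,0,-0.1226],[0.01747,-0.02867,0],-1],[[0,0,-0.1226],[0.01747,-0.02867,0],-1],[[0,0,-0.1226],[0.01747,-0.02867,0],-1],[[0,0,-0.1226],[0.01747,-0.02867,0],-1],[[0,0,-0.1226],[0.01747,-0.02867,0],-1],[[0,0,-0.1226],[0.01747,-0.02867,0],-1],[[0,0,-0.1226],[0.01747,-0.02867,0],-1],[[0,0,-0.1226],[0.01747,-0.02867,0],-1]]' 40
python3 -m creep '[[[0,0,-0.1226],[0.01747,-0.02867,0],-1],[[0,0,-0.1226],[0.01747,-0.02867,0],-1],[[0,0,0],[0,0,0],-1],[[0,0,0],[0,0,0],-1],[[0,0,0],[0,0,0],-1]]'
```

```text
time: 0.93
eef_pos: [0.4125, 0.2354, 0.231]
ee_rot: [-0.0, 0.737, 0.676, -0.0]
ft_force: [-0.4, -0.8, 1.7]
width: 1.002
time: 1.35
eef_pos: [0.4466, 0.1799, 0.2309]
ee_rot: [-0.0, 0.812, 0.583, -0.0]
ft_force: [-0.2, 0.2, -0.7]
width: 0.996
```

```bash
python3 -m creep '[[[0,0,0],[0,0,-0.03],-1],[[0,0,0],[0,0,-0.03],-1],[[0,0,0],[0,0,-0.03],-1],[[0,0,0],[0,0,-0.03],-1],[[0,0,0],[0,0,-0.029],-1],[[0,0,0],[0,0,-0.02],-1],[[0,0,0],[0,0,0],-1],[[0,0,0],[0,0,0],-1]]'
python3 -m creep '[[[0,0,0],[0,0,0],1],[[0,0,0],[0,0,0],1],[[0,0,0],[0,0,0],1],[[0,0,0],[0,0,0],1],[[0,0,0],[0,0,0],1],[[0,0,0],[0,0,0],1]]' 40
python3 -m creep '[[[0,0,0],[0,0,0.01],1],[[0,0,0],[0,0,0.015],1],[[0,0,0],[0,0,0.015],1],[[0,0,0],[0,0,0.01],1],[[0,0,0],[0,0,0],1],[[0,0,0],[0,0,0],1],[[0,0,0],[0,0,0],1],[[0,0,0],[0,0,0],1]]'
python3 -c "
from h import *
print(get_state()['ft_force'],get_state()['moment'])
c=capture('top');print(get_state()['ft_force']);s=capture('scene')
cv2.imwrite('pics/p1.png',np.hstack([cv2.resize(i[...,::-1],None,fx=4,fy=4) for i in(c['img'][225:325,230:330],s['img'][190:290,220:320])]))"
```

```text
time: 2.02
eef_pos: [0.4457, 0.1806, 0.0617]
ee_rot: [-0.001, 0.812, 0.584, -0.001]
ft_force: [0.0, 0.4, 0.3]
width: 1.004
time: 2.52
eef_pos: [0.4486, 0.1802, 0.0644]
ee_rot: [0.0, 0.812, 0.583, 0.002]
ft_force: [-2.6, 1.3, 7.5]
width: 0.698
time: 3.18
eef_pos: [0.4463, 0.1794, 0.1113]
ee_rot: [-0.0, 0.813, 0.583, -0.001]
ft_force: [0.2, -0.4, -1.4]
width: 0.696
[ 0.24728608 -0.35943953 -1.42677042] [-0.03466891  0.01541505  0.02731682]
[ 0.80217426 -0.53045992 -0.96196738]
```

View pics/p1.png

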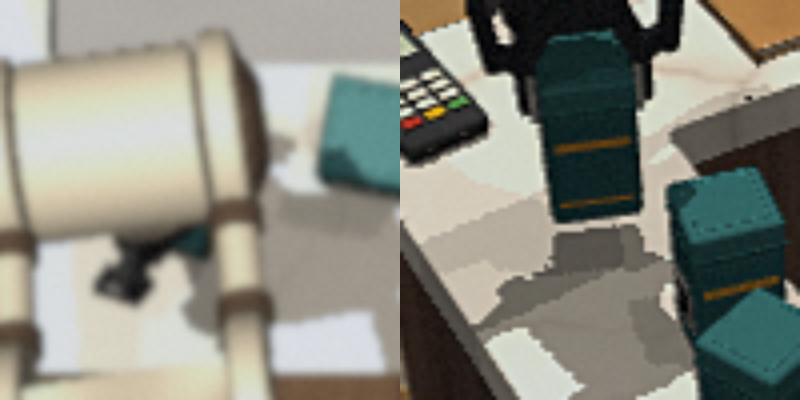

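```bash
python3 -m creep '[[[0,0,0],[0,0,0.03],1],[[0,0,0],[0,0,0.03],1],[[0,0,0],[0,0,0.03],1],[[0,0,0.0343],[0.009,-0.018,0],1],[[0,0,0.0343],[0.01835,-0.0359,0],1],[[0,0,0.0343],[0.01835,-0.0359,0],1],[[0,0,0.0343],[0.01835,-0.0359,0],1],[[0,0,0.0343],[0.01835,-0.0359,0],1],[[0,0,0.0343],[0.01835,-0.0359,0],1],[[0,0,0.0343],[0.01835,-0.0359,0],1]]'
python3 -m creep '[[[0,0,0.0343],[0.01835,-0.0359,0],1],[[0,0,0.0343],[0.01835,-0.0359,0],1],[[0,0,0.0343],[0.01835,-0.0359,0],1],[[0,0,0],[0.00935,-0.0179,0],1],[[0,0,0],[0,0,0],1],[[0,0,0],[0,0,0],1],[[0,0,0],[0,0,0],1]]'
python3 -c "
from h import *
print(get_state()['eef_pos'],get_state()['ee_rot'],get_state()['ft_force'])"
```

```text
time: 4.12
eef_pos: [0.5665, -0.0557, 0.2015]
ee_rot: [-0.001, 0.736, 0.677, -0.0]
ft_force: [1.0, -0.1, -1.0]
width: 0.702
time: 4.7
eef_pos: [0.6301, -0.1785, 0.2014]
ee_rot: [-0.001, 0.701, 0.713, -0.0]
ft_force: [0.9, 0.2, -1.5]
width: 0.699
[ 0.63011564 -0.17853407  0.20141281] [-1.02055313e-03  7.01071898e-01  7.13089855e-01 -1.05372549e-04] [ 0.9175346   0.15532005 -1.53879972]
```

Position is right; lower it into the far well, slowly at the end.

```bash
python3 -m creep '[[[0,0,0],[0,0,-0.03],1],[[0,0,0],[0,0,-0.03],1],[[0,0,0],[0,0,-0.025],1],[[0,0,0],[0,0,-0.015],1],[[0,0,0],[0,0,-0.008],1],[[0,0,0],[0,0,-0.008],1],[[0,0,0],[0,0,-0.006],1],[[0,0,0],[0,0,0],1],[[0,0,0],[0,0,0],1]]'
python3 -c "
from h import *
s=capture('scene')
cv2.imwrite('pics/p2.png',cv2.resize(s['img'][220:340,330:470,::-1],None,fx=4,fy=4))"
```

```text
time: 5.45
eef_pos: [0.6311, -0.1794, 0.0812]
ee_rot: [0.001, 0.701, 0.713, 0.0]
ft_force: [-0.2, -0.0, -1.0]
width: 0.696
```

View pics/p2.png

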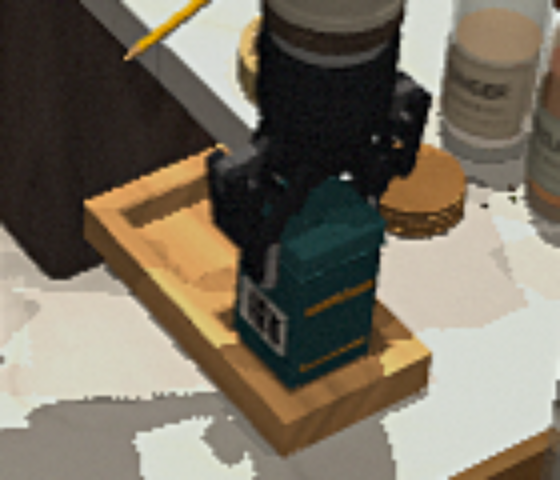

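```bash
python3 -m creep '[[[0,0,0],[0,0,-0.003],1],[[0,0,0],[0,0,-0.003],1],[[0,0,0],[0,0,-0.002],1],[[0,0,0],[0,0,0],1],[[0,0,0],[0,0,0],1]]'
python3 -m creep '[[[0,0,0],[0,0,0],0],[[0,0,0],[0,0,0],-1],[[0,0,0],[0,0,0],-1],[[0,0,0],[0,0,0],-1],[[0,0,0],[0,0,0],-1],[[0,0,0],[0,0,0.005],-1],[[0,0,0],[0,0,0.02],-1],[[0,0,0],[0,0,0.03],-1],[[0,0,0],[0,0,0.03],-1],[[0,0,0],[0,0,0.03],-1]]'
python3 -m creep '[[[0,0,0],[0,0,0.025],-1],[[0,0,0],[0,0,0],-1],[[0,0,0],[0,0,0],-1],[[0,0,0],[0,0,0],-1]]'
```

```text
time: 5.92
eef_pos: [0.6312, -0.1799, 0.0744]
ee_rot: [0.001, 0.701, 0.713, 0.0]
ft_force: [-5.0, 0.9, 8.1]
width: 0.701
time: 6.75
eef_pos: [0.6304, -0.1793, 0.1886]
ee_rot: [-0.0, 0.701, 0.713, -0.0]
ft_force: [0.7, -0.5, 0.6]
width: 1.002
time: 7.08
eef_pos: [0.6303, -0.1792, 0.2117]
ee_rot: [-0.001, 0.701, 0.713, -0.0]
ft_force: [-1.1, -0.2, -0.6]
width: 0.995
```

```bash
python3 -m creep '[[[0,0,0.062],[-0.0305,0.021,0],-1],[[0,0,0.062],[-0.0305,0.021,0],-1],[[0,0,0.062],[-0.0305,0.021,0],-1],[[0,0,0.062],[-0.0305,0.021,0],-1],[[0,0,0.062],[-0.0305,0.021,0],-1],[[0,0,0.062],[-0.0307,0.0208,0],-1],[[0,0,0],[0,0,0],-1],[[0,0,0],[0,0,0],-1],[[0,0,0],[0,0,0],-1]]'
python3 -c "
from h import *
c=capture('top')
for k in blobs(c['img'],(80,60,70),(100,255,255),200):print('tin',k.mean((0,1)),rect(c,k,.11),rect(c,k,.12))"
```

```text
time: 7.83
eef_pos: [0.4475, -0.0537, 0.2117]
ee_rot: [-0.0, 0.557, 0.83, -0.0]
ft_force: [0.5, -0.0, 0.3]
width: 1.0
tin [322.85393258 258.16853933] [4.81400e-01 6.02000e-02 5.65000e-02 5.80000e-02 7.94285e+01] [4.80300e-01 6.04000e-02 5.60000e-02 5.75000e-02 7.94285e+01]
tin [422.85227273 195.82954545] [ 6.31200e-01 -1.81100e-01  5.78000e-02  5.65000e-02  8.96192e+01] [ 6.29000e-01 -1.79000e-01  5.73000e-02  5.61000e-02  8.96192e+01]
tin [261.39285714 145.53571429] [7.58600e-01 2.08600e-01 1.65000e-02 1.04000e-01 6.91989e+01] [7.55400e-01 2.07500e-01 1.64000e-02 1.03100e-01 6.91989e+01]
```

```bash
python3 -m creep '[[[0,0,0],[0,0,-0.03],-1],[[0,0,0],[0,0,-0.03],-1],[[0,0,0],[0,0,-0.03],-1],[[0,0,0],[0,0,-0.03],-1],[[0,0,0],[0,0,-0.02],-1],[[0,0,0],[0,0,-0.01],-1],[[0,0,0],[0,0,0],-1],[[0,0,0],[0,0,0],-1]]'
python3 -m creep '[[[0,0,0],[0,0,0],1],[[0,0,0],[0,0,0],1],[[0,0,0],[0,0,0],1],[[0,0,0],[0,0,0],1],[[0,0,0],[0,0,0],1],[[0,0,0],[0,0,0],1]]' 40
python3 -m creep '[[[0,0,0],[0,0,0.01],1],[[0,0,0],[0,0,0.015],1],[[0,0,0],[0,0,0.015],1],[[0,0,0],[0,0,0.01],1],[[0,0,0],[0,0,0],1],[[0,0,0],[0,0,0],1],[[0,0,0],[0,0,0],1],[[0,0,0],[0,0,0],1]]'
python3 -c "
from h import *
for i in range(4):
  print(get_state()['ft_force'],get_state()['moment']);c=capture('top')"
```

```text
time: 8.55
eef_pos: [0.4483, -0.0542, 0.0626]
ee_rot: [0.0, 0.557, 0.83, -0.0]
ft_force: [-0.2, 0.5, 0.1]
width: 1.0
time: 9.05
eef_pos: [0.4488, -0.0543, 0.064]
ee_rot: [0.002, 0.557, 0.83, 0.0]
ft_force: [-1.9, -1.4, 6.1]
width: 0.7
time: 9.72
eef_pos: [0.4467, -0.0533, 0.1113]
ee_rot: [-0.001, 0.557, 0.83, -0.0]
ft_force: [0.5, -0.4, -1.4]
width: 0.695
[ 0.52393559 -0.44367859 -1.41089114] [ 0.06160549 -0.00968901 -0.04274933]
[-0.12242461  0.01446962 -2.10343148] [-0.01192221 -0.02015706 -0.01982513]
[-0.57894631  0.34783523 -1.93436104] [-0.00279169 -0.0288352  -0.0298963 ]
[-0.33074113  0.04053881 -1.9630028 ] [ 0.00269656 -0.0376222   0.01365085]
```

```bash
python3 -m creep '[[[0,0,0],[0,0,0.03],1],[[0,0,0],[0,0,0.03],1],[[0,0,0],[0,0,0.025],1],[[0,0,-0.062],[0.025,-0.003,0],1],[[0,0,-0.062],[0.035,-0.004,0],1],[[0,0,-0.062],[0.035,-0.004,0],1],[[0,0,-0.062],[0.035,-0.004,0],1],[[0,0,-0.062],[0.03,-0.004,0],1],[[0,0,-0.062],[0.0215,-0.002,0],1],[[0,0,0],[0,0,0],1]]'
python3 -m creep '[[[0,0,0],[0,0,0],1],[[0,0,0],[0,0,0],1],[[0,0,0],[0,0,0],1]]'
```

```text
time: 10.75
eef_pos: [0.6317, -0.0752, 0.196]
ee_rot: [0.0, 0.702, 0.712, 0.0]
ft_force: [-0.5, 0.1, -1.6]
width: 0.698
time: 11.0
eef_pos: [0.628, -0.0744, 0.1971]
ee_rot: [-0.0, 0.701, 0.713, -0.0]
ft_force: [-0.1, 0.8, -1.5]
width: 0.696
```

```bash
python3 -m creep '[[[0,0,0],[0,0,-0.03],1],[[0,0,0],[0,0,-0.03],1],[[0,0,0],[0,0,-0.022],1],[[0,0,0],[0,0,-0.015],1],[[0,0,0],[0,0,-0.008],1],[[0,0,0],[0,0,-0.007],1],[[0,0,0],[0,0,-0.004],1],[[0,0,0],[0,0,-0.004],1],[[0,0,0],[0,0,-0.003],1],[[0,0,0],[0,0,0],1]]'
python3 -m creep '[[[0,0,0],[0,0,0],1],[[0,0,0],[0,0,-0.001],1],[[0,0,0],[0,0,0],1]]'
```

```text
time: 11.83
eef_pos: [0.6291, -0.0746, 0.0745]
ee_rot: [0.0, 0.701, 0.713, 0.0]
ft_force: [-0.7, 0.6, -1.1]
width: 0.694
time: 12.08
eef_pos: [0.6296, -0.0747, 0.0741]
ee_rot: [0.001, 0.701, 0.713, 0.0]
ft_force: [0.1, 0.5, 0.8]
width: 0.697
```

```bash
python3 -m creep '[[[0,0,0],[0,0,-0.001],1],[[0,0,0],[0,0,0],0],[[0,0,0],[0,0,0],-1],[[0,0,0],[0,0,0],-1],[[0,0,0],[0,0,0],-1],[[0,0,0],[0,0,0],-1],[[0,0,0],[0,0,0.005],-1],[[0,0,0],[0,0,0.02],-1],[[0,0,0],[0,0,0.03],-1],[[0,0,0],[0,0,0.03],-1]]'
python3 -m creep '[[[0,0,0],[0,0,0.03],-1],[[0,0,0],[0,0,0.023],-1],[[0,0,-0.042],[-0.029,0.027,0],-1],[[0,0,-0.042],[-0.029,0.027,0],-1],[[0,0,-0.042],[-0.03,0.027,0],-1],[[0,0,-0.042],[-0.03,0.027,0],-1],[[0,0,-0.042],[-0.03,0.0267,0],-1],[[0,0,0],[0,0,0],-1],[[0,0,0],[0,0,0],-1],[[0,0,0],[0,0,0],-1]]'
python3 -c "
from h import *
c=capture('top')
for k in blobs(c['img'],(80,60,70),(100,255,255),200):print('tin',k.mean((0,1)),rect(c,k,.11),rect(c,k,.12))"
```

```text
time: 12.92
eef_pos: [0.628, -0.0743, 0.1574]
ee_rot: [-0.001, 0.701, 0.713, -0.001]
ft_force: [1.5, -0.7, 0.6]
width: 1.0
time: 13.75
eef_pos: [0.4816, 0.0599, 0.211]
ee_rot: [0.001, 0.772, 0.636, 0.001]
ft_force: [0.1, -0.2, -0.6]
width: 1.002
tin [378.88636364 196.84090909] [ 6.29500e-01 -7.55000e-02  5.79000e-02  5.65000e-02  8.96194e+01] [ 6.27300e-01 -7.43000e-02  5.75000e-02  5.60000e-02  8.96193e+01]
tin [422.70786517 195.74157303] [ 6.31200e-01 -1.81100e-01  5.79000e-02  5.65000e-02  8.96192e+01] [ 6.29000e-01 -1.79000e-01  5.75000e-02  5.61000e-02  8.96192e+01]
tin [261.4047619  145.53571429] [7.58500e-01 2.08300e-01 1.60000e-02 1.04000e-01 6.91989e+01] [7.55300e-01 2.07300e-01 1.59000e-02 1.03100e-01 6.91989e+01]
```

```bash
python3 -m creep '[[[0,0,0.121],[0,0,0],-1],[[0,0,0.121],[0,0,0],-1],[[0,0,0.121],[0,0,0],-1],[[0,0,0.121],[0,0,0],-1],[[0,0,0.121],[0,0,0],-1],[[0,0,0.121],[0,0,0],-1],[[0,0,0.121],[0,0,0],-1],[[0,0,0.121],[0,0,0],-1],[[0,0,0.121],[0,0,0],-1],[[0,0,0.121],[0,0,0],-1]]'
python3 -m creep '[[[0,0,0.121],[0,0,0],-1],[[0,0,0.121],[0,0,0],-1],[[0,0,0.118],[0,0,0],-1],[[0,0,0],[0,0,0],-1],[[0,0,0],[0,0,0],-1],[[0,0,0],[0,0,0],-1]]'
python3 -m creep '[[[0,0,0],[0,0,-0.03],-1],[[0,0,0],[0,0,-0.03],-1],[[0,0,0],[0,0,-0.03],-1],[[0,0,0],[0,0,-0.03],-1],[[0,0,0],[0,0,-0.02],-1],[[0,0,0],[0,0,-0.009],-1],[[0,0,0],[0,0,0],-1],[[0,0,0],[0,0,0],-1]]'
python3 -m creep '[[[0,0,0],[0,0,0],1],[[0,0,0],[0,0,0],1],[[0,0,0],[0,0,0],1],[[0,0,0],[0,0,0],1],[[0,0,0],[0,0,0],1],[[0,0,0],[0,0,0],1]]' 60
python3 -m creep '[[[0,0,0],[0,0,0.01],1],[[0,0,0],[0,0,0.015],1],[[0,0,0],[0,0,0.015],1],[[0,0,0],[0,0,0.01],1],[[0,0,0],[0,0,0],1],[[0,0,0],[0,0,0],1],[[0,0,0],[0,0,0],1],[[0,0,0],[0,0,0],1]]'
python3 - <<'E'
from h import *;import pickle
for i in range(3):
  print(get_state()['ft_force']);c=capture('scene')
cv2.imwrite('pics/p3.png',cv2.resize(c['img'][190:290,230:350,::-1],None,fx=4,fy=4))
T=pickle.load(open("top.pkl","rb"))
cv2.imwrite('pics/p4.png',cv2.resize(T['img'][205:260,140:205,::-1],None,fx=10,fy=10,interpolation=cv2.INTER_CUBIC))
E
```

```text
time: 14.63
eef_pos: [0.4822, 0.0589, 0.2106]
ee_rot: [0.0, 0.271, 0.962, -0.0]
ft_force: [-0.5, -0.3, -0.2]
width: 0.999
time: 15.13
eef_pos: [0.4815, 0.0596, 0.2104]
ee_rot: [0.0, 0.099, 0.995, -0.0]
ft_force: [-0.2, -0.9, 0.4]
width: 1.0
time: 15.8
eef_pos: [0.4816, 0.0599, 0.0619]
ee_rot: [0.0, 0.097, 0.995, -0.0]
ft_force: [0.7, 0.6, -0.2]
width: 0.999
time: 16.3
eef_pos: [0.4828, 0.06, 0.0632]
ee_rot: [0.002, 0.097, 0.995, 0.0]
ft_force: [0.1, 2.1, 6.2]
width: 0.697
time: 16.97
eef_pos: [0.4799, 0.0602, 0.1101]
ee_rot: [-0.001, 0.097, 0.995, 0.0]
ft_force: [0.3, 0.6, -4.9]
width: 0.692
[ 0.25014571  0.5883065  -4.91836547]
[-0.04572798  0.4279615  -5.32105969]
[ 0.03348984  0.28617002 -4.59723056]
```

View pics/p4.png

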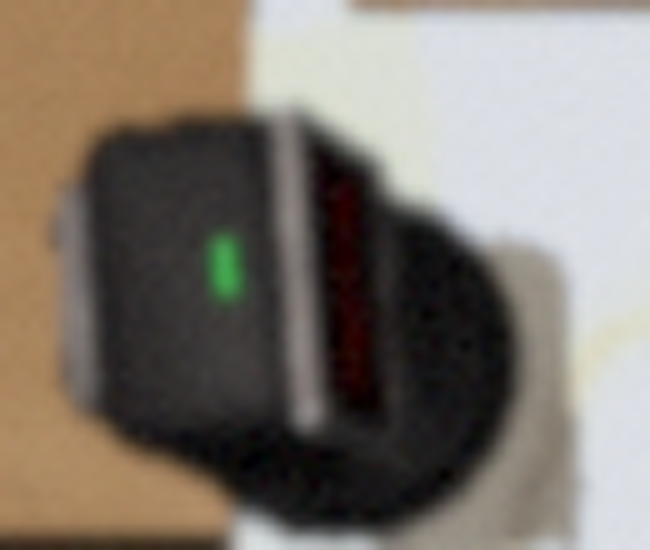

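View pics/p3.png

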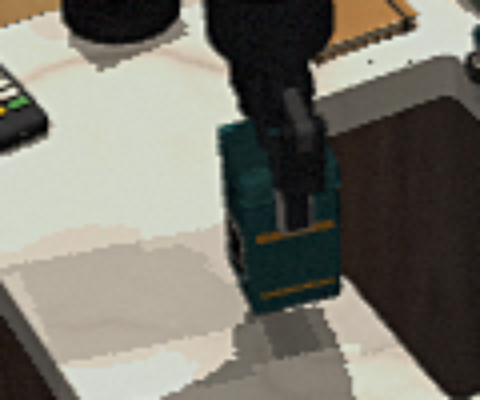

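```bash
python3 -m creep '[[[0,0,-0.06],[0,0,0.014],1],[[0,0,-0.11],[0.0055,0.02,0.014],1],[[0,0,-0.11],[0.0055,0.023,0],1],[[0,0,-0.11],[0.0055,0.023,0],1],[[0,0,-0.11],[0.0055,0.023,0],1],[[0,0,-0.11],[0.0055,0.023,0],1],[[0,0,-0.11],[0.0055,0.023,0],1],[[0,0,-0.11],[0.0055,0.023,0],1],[[0,0,-0.11],[0.0055,0.023,0],1],[[0,0,-0.11],[0.0055,0.023,0],1]]'
python3 -m creep '[[[0,0,-0.11],[0.005,0.022,0],1],[[0,0,-0.11],[0.005,0.018,0],1],[[0,0,-0.037],[0.005,0.015,0],1],[[0,0,0],[0,0.01,0],1],[[0,0,0],[0,0,0],1],[[0,0,0],[0,0,0],1],[[0,0,0],[0,0,0],1],[[0,0,0],[0,0,0],1]]'
python3 - <<'E'
from h import *
c=capture('top');s=capture('scene')
A=cv2.resize(c['img'][200:290,130:250,::-1],None,fx=3.3,fy=3.3,interpolation=cv2.INTER_CUBIC)
B=cv2.resize(s['img'][130:230,230:330,::-1],None,fx=4,fy=4,interpolation=cv2.INTER_CUBIC)
A=cv2.copyMakeBorder(A,0,400-A.shape[0],0,0,cv2.BORDER_CONSTANT)
cv2.imwrite('pics/p5.png',np.hstack([A,B]));print(get_state()['eef_pos'],get_state()['ft_force'])
E
```

```text
time: 17.95
eef_pos: [0.5302, 0.2652, 0.1385]
ee_rot: [-0.0, 0.585, 0.811, -0.0]
ft_force: [-0.6, 0.1, -4.4]
width: 0.692
time: 18.62
eef_pos: [0.5453, 0.3281, 0.1391]
ee_rot: [-0.0, 0.682, 0.731, -0.0]
ft_force: [-0.3, -0.1, -5.2]
width: 0.697
[0.54546226 0.32828489 0.13931099] [-0.19052049  0.48605418 -6.05089413]
```

View pics/p5.png

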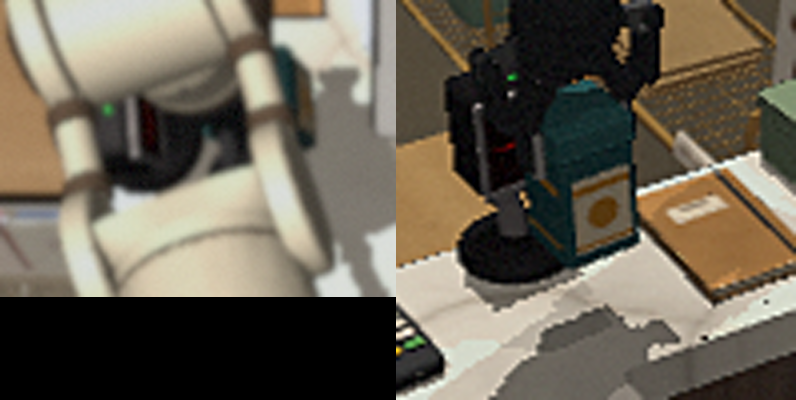

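```bash
python3 - <<'E'
from h import *
s=capture('scene');c=capture('top')
p=s["camera_matrix"]@(s["R"]@[.5475,.298,.116]+s["t"]);print("expected label px",p[:2]/p[2],"seen 282,183")
for k in blobs(c['img'],(80,60,70),(100,255,255),200):print('tin',rect(c,k,.12))
for k in blobs(c['img'],(15,70,120),(30,255,255),1000):
  r=rect(c,k,.03)
  if abs(r[1]+.127)<.05:print('stand',r)
st=get_state();print(st['eef_pos'],st['ft_force'],st['width'],abs(st['joint_velocities']).max(),st['time'])
hand_in()
E
```

```text
expected label px [281.62237379 182.35126105] seen 282,183
tin [ 6.27300e-01 -7.43000e-02  5.75000e-02  5.60000e-02  8.96155e+01]
tin [ 6.29000e-01 -1.79000e-01  5.74000e-02  5.61000e-02  8.96192e+01]
tin [7.55300e-01 2.07300e-01 1.65000e-02 1.03200e-01 6.87567e+01]
stand [ 0.6288 -0.126   0.2139  0.1068 89.6221]
[0.54552693 0.32855227 0.13941117] [ 0.36111961 -0.76805238 -6.03918225] 0.6943977317554557 0.004700877422129118 18.8167
the job is handed in; nothing more can be done
```

I hefted all three tins, and the middle one was the full one. It read about 4.9 N when first lifted; the other two read about 1.4 N and 1.9 N. I stood the two light tins in the wells, and handed in at 18.8 s with the full tin held in front of the scanner window.

**Light tins:** in the last overhead picture they sit within about 2 mm of the well centres, square to the stand, with the gripper clear of both.

**Full tin:** by the arm's readings, the code is about 52 mm from the window. Its height is 116 mm, against 115 mm for the window centre. The tin's label appears in the side view within 1 pixel of where it should be, and the arm was still. The code itself is hidden from both cameras in this pose; I inferred its direction from the label on the opposite face.

**Uncertain:**
- **Scanner direction:** estimates ran from 2° to 9°, and I used 4°. That leaves the squareness off by at most about 5°, against about 17° allowed.
- **Force reading:** it rose to about 6.0 N while holding, compared with 4.9 N at lift. I put this down to sensor noise, but I didn't confirm it.
- **Bystanders:** I did not measure the bell, card reader and notebook again. The arm's path stayed clear of them.

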